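# Pin the drawbar and close the hitch pin's loop

## Robot

A 6-joint arm with a two-finger parallel gripper is mounted at the origin on a cart in front of the work surface, level with it; the furniture and walls round the work are solid. World frame = base frame: x ahead of the robot, y to its left, z up, the work surface at z = 0. Lengths are in m, angles in rad, forces in N, time in s.
With the tool pointing down it reaches from about 0.25 to 0.8 m from the base axis. Payload 3.9 kg.
Tool frame: the origin (TCP) lies midway between the tips of the shut fingers; the grasp point (between the pads) lies 19 mm behind it; z points along the fingers, y is the direction in which the jaws open and shut (so a half turn about z gives the same grasp; the last joint's range is limited). The gripper opens to 85 mm and grips with 20 to 120 N. Pads are 22 mm wide; open, the fingers measure 114 mm over their backs; the gripper's body (76 mm by 85 mm) begins 54 mm behind the grasp point. The pads swing forward as they close: fully open they stand 13 mm farther back than shut.
Start: joints at [1.299, 0.26, -0.138, 1.173, 0, 1.571], TCP at [0.141, 0.506, 0.231] pointing down, gripper open.
Joint ranges: [-2.78, 2.78], [-0.83, 1.72], [-1.28, 1.37], [-1.9, 2.12], [-1.57, 1.48], [-3.14, 3.14]. Speed limits (rad/s): [2.57, 2.57, 3.14, 3.14, 3.14, 3.14].

## Interface

Orientations are given as a rotation vector (axis times angle).
In Python, from station import arm gives the robot as it stands.
- The arm moves only by the tool drive_tool, never from a script. Its arguments are lists of equal length, an entry for each row: "rot": the turn, a rotation vector about the tool's x, y, z in degrees, a list of three; "travel": the shift along the tool's x, y, z in units of 30 mm (1.0 is 30 mm), a list of three; "grip": the opening, from 0 (shut) to 1 (fully open). A call has 1 to 12 rows; each row shifts and turns the commanded pose from where the row before left it, along the tool's axes as they then stand; what a row does not reach is not made up. A row lasts 1/12 s, in which the tool goes at most 41.7 mm and 7.16 degrees, less where a joint would pass 70% of its speed; a pose out of reach is approached as far as the arm can. A call is refused whole if a number of a shift passes 1 or a number of a turn 7.16, either way. A call with a gripper value outside its range is refused whole. The fingers move at their own pace and stop on an object; "newtons" is the grip in N (left out, the last holds). Time passes only in rows, so rows that do not move let the fingers close. It gives the time, the measured TCP pose, the force and the opening at its end, in the units of the state.
- arm.state(): the state, without advancing time (a new reading comes with each control period).
- arm.grab_frame(name): name is "scene" or "top" or "wrist"; returns the picture (400x640x3 uint8, blue, green, red); there is no depth.
- arm.calibration(name): a dict with "fx", "fy", "cx", "cy" (pixels), "position" and "attitude" of the camera in the world; the wrist camera has in their place "hand_eye" (4x4, takes a point from camera to tool coordinates, whose origin is the TCP and whose axes are the flange's). Camera axes: x right, y down, z forward; pixel columns grow to the right and rows downward; lengths in m; the calibration is good to about 2 mm. A picture is of the moment at which its call begins: read the wrist's pose just before it. calibration takes no time and is no camera call.
- arm.finish_job(): hands the job in, once; it reports no verdict.
The state is a dict: "time_s": time; "q": joint angles; "qvel": joint speeds; "tau": joint torques, N m; "tcp_pos": TCP position; "eef_rot": TCP orientation; "ft_force": force on the tool from outside, world axes, zero at the start; "torque": the same for the moment, N m; "width": finger opening in m.
Only numpy, scipy, OpenCV 4.12 (cv2) and the standard library are available. Lean on these libraries where they do the work, as an engineer would, in place of code of your own. Each camera call takes 0.05 s, during which the arm holds its last target.

## Task

Lock the square steel drawbar in its receiver: take the hitch pin that carries the hinged wire loop out of its wooden block and push it all the way down through the cross hole near the bar's free end, with the loop reaching out past that end. Then swing the loop down over the bar's end until it snaps shut under the bar, and let go. Leave the plain pin, which has no loop, standing in its block.

Things in the scene. Friction and masses are not known exactly. Their poses are not given: they have to be found in the camera images.
- hitch_pin: Loose steel pin (0.24 kg) with wire loop, upright in one of two alike wooden blocks (66x66, 56 high). Origin: centre of flange underside (flange 30 across, 5 thick); z up. Shank 14 thick, 51 long, last 12 tapering to 5. Square head 20x20 (sides along x, y) up to z 52; grip it above z 22. Loop: 6 mm wire U, 50 wide inside, on an axle along y at z 12 (66 long), crossbar 66 from axle towards -x.
- pin_loop (a joint): Hinge of the wire loop, rad. 0 = open: it reaches out to the pin's -x, rising 10 degrees. Grows as the crossbar swings down; 1.6 = shut, nearly straight down by the shank, crossbar 53 mm below the flange. Over-centre spring: under 0.5 it holds the loop open, past that it snaps shut by itself. About 1 N down on the crossbar moves it; the pin may lean a few degrees meanwhile.
- hole (a point): Centre of the top mouth of the vertical through hole in the fixed level drawbar (steel, 36x36 mm), on its top face 100 mm above the bench. Hole 18 wide, mouth chamfered 2.5. The point's -x points along the bar to its free end, 22 mm from the centre; z up. Open air beyond and below that end. At +x a grey receiver begins 44 mm from the centre and rises 12 mm above the bar.
- plain_pin: Bystander: loose steel pin with the same shank, flange and head but no wire loop, upright in the other wooden block. Origin: centre of its flange's underside.
Not all that is in view belongs to the job. There is more than one size of the hitch_pin; the job needs the larger.

How it is judged:
By the outcome, as a careful person would: the job done as asked, in the order asked, and still so for the second after the job is handed in, with the robot touching nothing.
It also fails if it takes over 48 s, if anything falls off the work surface, if the arm or the gripper's body presses on something with over 40 N, if the wrist force passes 120 N, or if a joint passes its speed limit or range.

## Working session

There is one attempt and no reset: what is moved stays moved. The work goes in short steps, Python scripts to look and compute and a tool call to move; the robot and the scene stay as the last step left them, time stands still between calls to the robot, and variables do not carry over. Pictures are saved under pics/ and viewed, and the job is handed in when it is done.

Besides the shell and the picture viewer there is one more tool, called as a command line: name --argument value ..., lists and objects as JSON in quotes. drive_tool: Moves the arm, as the interface text tells. Its arguments: {"type":"object","properties":{"rot":{"type":"array"},"travel":{"type":"array"},"grip":{"type":"array"},"newtons":{"type":"number"}},"required":["rot","travel","grip"]}

```bash
mkdir -p pics; ls
cat > h.py <<'E'
import numpy as np, cv2
from scipy.spatial.transform import Rotation as R
from station import arm
def cam(name, st=None):
    c=arm.calibration(name)
    K=np.array([[c['fx'],0,c['cx']],[0,c['fy'],c['cy']],[0,0,1.]])
    if 'hand_eye' in c:
        T=np.eye(4);T[:3,:3]=R.from_rotvec(st['eef_rot']).as_matrix();T[:3,3]=st['tcp_pos']
        T=T@np.array(c['hand_eye'])
        return K,T[:3,:3],T[:3,3]
    a=np.array(c['attitude'])
    Rm=a if a.shape==(3,3) else (R.from_rotvec(a).as_matrix() if a.size==3 else R.from_quat(a).as_matrix())
    return K,Rm,np.array(c['position'])
def ray(C,u,v):
    K,Rm,p=C
    d=Rm@np.linalg.inv(K)@np.array([u,v,1.]);return p,d/np.linalg.norm(d)
def onz(C,u,v,z):
    p,d=ray(C,u,v);return p+d*(z-p[2])/d[2]
def proj(C,X):
    K,Rm,p=C
    x=K@(Rm.T@(np.array(X)-p));return x[:2]/x[2]
def tri(rays):
    A=np.zeros((3,3));b=np.zeros(3)
    for p,d in rays:
        M=np.eye(3)-np.outer(d,d);A+=M;b+=M@p
    X=np.linalg.solve(A,b);return X,[np.linalg.norm((np.eye(3)-np.outer(d,d))@(X-p)) for p,d in rays]
E
python3 - <<'E'
from h import *
print(arm.state())
for n in ['scene','top','wrist']:
    print(n,arm.calibration(n)); cv2.imwrite(f'pics/{n}0.png',arm.grab_frame(n))
E
```

```text
pics
{'time_s': 0.0, 'q': array([ 1.29900216e+00,  2.60669553e-01, -1.39397639e-01,  1.17268245e+00,
        6.47307078e-06,  1.57080485e+00]), 'qvel': array([-0.00078543,  0.0023364 , -0.00059896, -0.00036534, -0.00108085,
        0.00157762]), 'tau': array([-1.18362710e-03, -4.05678535e+01,  2.53922546e+01,  1.88507221e-02,
       -1.61730981e-05,  5.94055152e-06]), 'tcp_pos': array([0.14075488, 0.50506544, 0.23046167]), 'eef_rot': array([-4.25596730e-01, -3.11235597e+00,  3.03833096e-03]), 'ft_force': array([ 0.2091194 , -0.22622326, -1.39684446]), 'torque': array([-0.00825964, -0.0253733 ,  0.02374969]), 'width': 0.08577896925916173}
scene {'fx': 392.5270072412177, 'fy': 392.5270072412177, 'cx': 324.48821359008537, 'cy': 202.92021015849716, 'position': array([ 0.17897556, -0.44205087,  0.65708688]), 'attitude': array([-2.2133077 ,  0.67937491, -0.33045117])}
top {'fx': 463.71997442326875, 'fy': 463.71997442326875, 'cx': 317.73022863355595, 'cy': 200.06587981913998, 'position': array([0.34966912, 0.06491048, 0.9530052 ]), 'attitude': array([-2.27950922,  1.91059514, -0.2023419 ])}
wrist {'fx': 286.6336805410567, 'fy': 286.6336805410567, 'cx': 318.5439372287945, 'cy': 196.5781623951671, 'hand_eye': array([[ 7.11879541e-04, -9.64431457e-01, -2.64332096e-01,
         6.68655730e-02],
       [ 9.99999673e-01,  5.85268574e-04,  5.57737357e-04,
        -3.74817743e-04],
       [-3.83194182e-04, -2.64332407e-01,  9.64431559e-01,
        -1.42418568e-01],
       [ 0.00000000e+00,  0.00000000e+00,  0.00000000e+00,
         1.00000000e+00]])}
```

View pics/scene0.png

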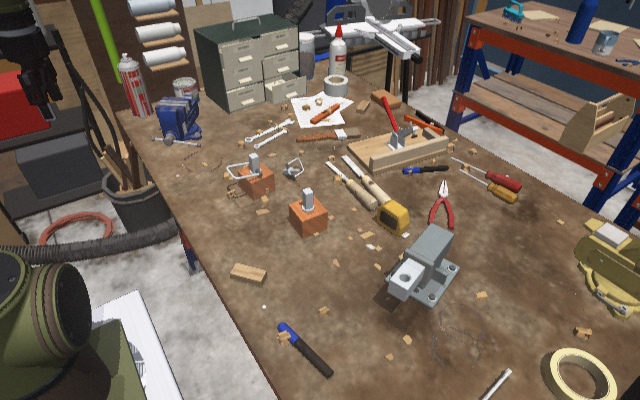

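View pics/top0.png

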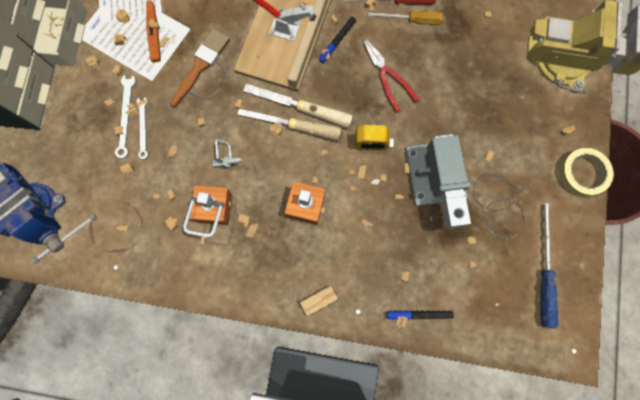

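View pics/wrist0.png

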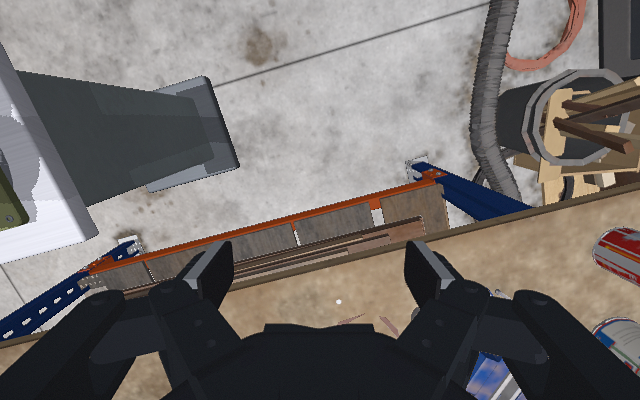

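Candidates: the pin with a loop in a block (scene 254,165; top 208,200), a small loop pin lying loose (scene 293,168; top 225,155), and the plain pin (scene 307,200; top 304,198). I choose the first and will check it in close crops.

Run:
```python
import cv2
s=cv2.imread('pics/scene0.png');t=cv2.imread('pics/top0.png')
def c(im,x,y,w,h,k,n): cv2.imwrite('pics/'+n,cv2.resize(im[y:y+h,x:x+w],None,fx=k,fy=k,interpolation=cv2.INTER_CUBIC))
c(s,215,135,130,100,6,'c1.png');c(t,170,130,160,110,5,'c2.png');c(t,395,125,90,110,5,'c3.png');c(s,370,215,100,100,6,'c4.png')
```

```text
(no output)
```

View pics/c1.png

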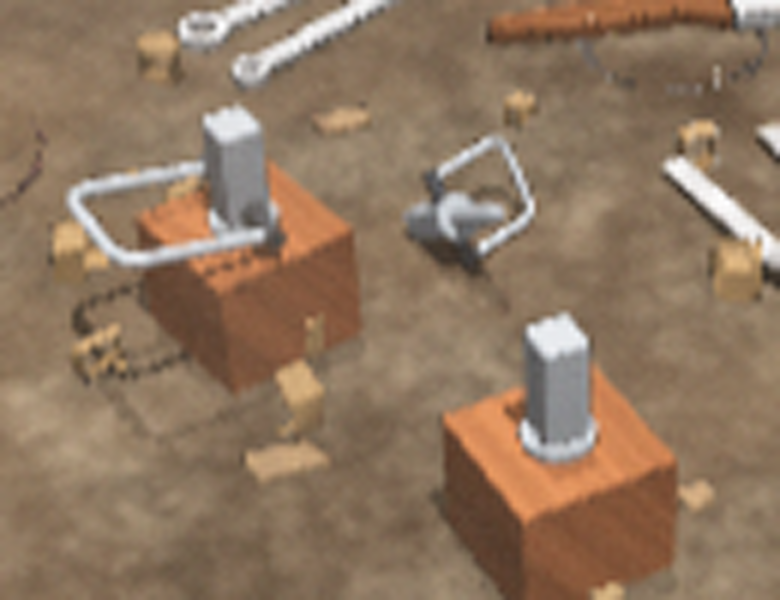

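View pics/c2.png

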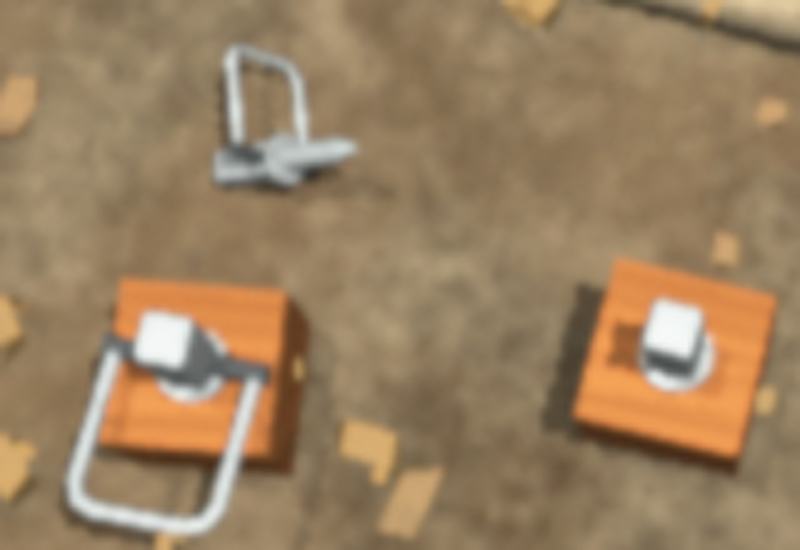

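View pics/c3.png

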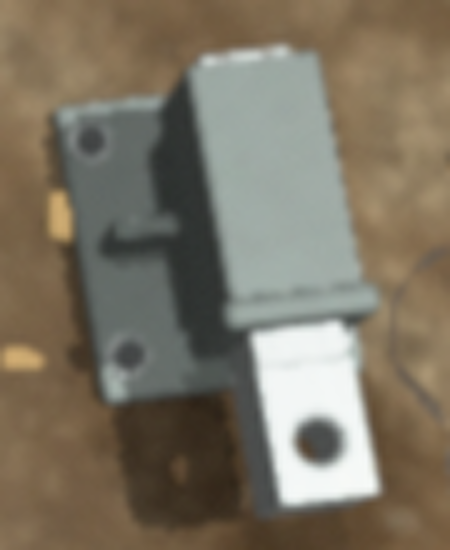

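View pics/c4.png

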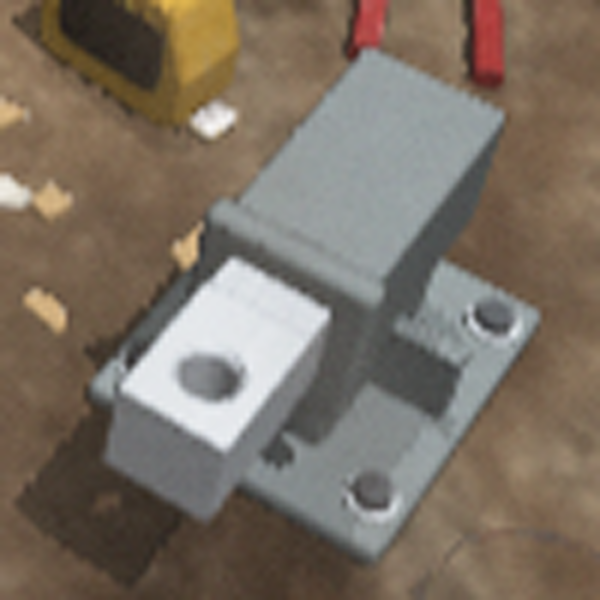

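Run:
```python
from h import *
S=cam('scene');T=cam('top')
t=lambda x,y,ox=170,oy=130:(ox+x/5,oy+y/5)
s=lambda x,y,ox=215,oy=135:(ox+x/6,oy+y/6)
a=lambda n,v:print(n,np.round(v,4))
def two(n,tp,sp,z):
    X,e=tri([ray(T,*tp),ray(S,*sp)]);a(n,X);a(' err',e);a(' top@z',onz(T,*tp,z));a(' sc@z',onz(S,*sp,z))
two('head',t(164,340),s(232,122),.108)
two('plain',t(677,327),s(557,335),.108)
two('hole',t(320,441,395,125),s(212,377,370,215),.1)
p=[onz(T,*t(112,343),.068),onz(T,*t(265,372),.068),onz(T,*t(205,528),.0795),onz(T,*t(78,497),.0795)]
for q in p:a('loop',q)
p=[onz(T,*t(275,507,395,125),.1),onz(T,*t(380,493,395,125),.1),onz(T,*t(250,335,395,125),.1),onz(T,*t(352,345,395,125),.1)]
for q in p:a('bar',q)
p=[onz(S,*s(118,395,370,215),.1),onz(S,*s(225,450,370,215),.1),onz(S,*s(228,258,370,215),.1),onz(S,*s(330,315,370,215),.1)]
for q in p:a('barS',q)
p=[onz(S,*s(72,190),.0795),onz(S,*s(125,260),.0795),onz(S,*s(270,238),.068)]
for q in p:a('loopS',q)
# block corners
for q in [(118,280),(292,292),(100,445),(272,462)]: a('blk',onz(T,*t(*q),.056))
```

```text
head [0.4952 0.3071 0.1075]
 err [0.0016 0.0016]
 top@z [0.4936 0.3074 0.108 ]
 sc@z [0.4964 0.3059 0.108 ]
plain [0.5328 0.1197 0.1075]
 err [0.0008 0.0008]
 top@z [0.532 0.12  0.108]
 sc@z [0.5332 0.119  0.108 ]
hole [ 0.552  -0.1698  0.0978]
 err [0.0012 0.0012]
 top@z [ 0.5503 -0.1685  0.1   ]
 sc@z [ 0.5518 -0.1712  0.1   ]
loop [0.4957 0.3386 0.068 ]
loop [0.4949 0.2773 0.068 ]
loop [0.4301 0.2839 0.0795]
loop [0.4332 0.334  0.0795]
bar [ 0.5226 -0.1548  0.1   ]
bar [ 0.5347 -0.1927  0.1   ]
bar [ 0.5862 -0.1379  0.1   ]
bar [ 0.5891 -0.1762  0.1   ]
barS [ 0.5242 -0.1607  0.1   ]
barS [ 0.5367 -0.1925  0.1   ]
barS [ 0.5879 -0.1402  0.1   ]
barS [ 0.598 -0.174  0.1  ]
loopS [0.4356 0.3365 0.0795]
loopS [0.4337 0.2816 0.0795]
loopS [0.4945 0.277  0.068 ]
blk [0.5231 0.3459 0.056 ]
blk [0.5304 0.2767 0.056 ]
blk [0.457  0.3376 0.056 ]
blk [0.4622 0.2697 0.056 ]
```

```bash
cat >> h.py <<'E'
def togo(pos,yaw,st=None):
    """tool-x heading yaw deg, pointing down. prints turn (tool rotvec deg), travel after the turn in units"""
    st=st or arm.state()
    Rc=R.from_rotvec(st['eef_rot']).as_matrix()
    y=np.radians(yaw);Rt=np.array([[np.cos(y),np.sin(y),0],[np.sin(y),-np.cos(y),0],[0,0,-1.]])
    rv=np.degrees(R.from_matrix(Rc.T@Rt).as_rotvec())
    print('turn',np.round(rv,2),'travel(after turn)',np.round(Rt.T@(np.array(pos)-st['tcp_pos'])/.03,3))
E
python3 - <<'E'
from h import *
togo([.495,.307,.215],178.5)
E
```

```text
turn [-9.000e-02 -1.000e-02 -1.407e+01] travel(after turn) [-11.975  -6.296   0.522]
```

drive_tool --rot '[[0, 0, -7], [0, 0, -7], [0, 0, 0], [0, 0, 0], [0, 0, 0], [0, 0, 0], [0, 0, 0], [0, 0, 0], [0, 0, 0], [0, 0, 0], [0, 0, 0], [0, 0, 0]]' --travel '[[0, 0, 0], [0, 0, 0], [-0.6, -0.3, 0], [-0.85, -0.45, 0], [-0.85, -0.45, 0], [-0.85, -0.45, 0], [-0.85, -0.45, 0], [-0.85, -0.45, 0], [-0.85, -0.45, 0], [-0.85, -0.45, 0], [-0.85, -0.45, 0], [-0.85, -0.45, 0]]' --grip '[1, 1, 1, 1, 1, 1, 1, 1, 1, 1, 1, 1]'

```text
time_s: 1.15
tcp_pos: [0.3857, 0.3674, 0.231]
eef_rot: [-0.043, -3.141, 0.001]
ft_force: [-0.2, 1.6, -0.1]
width: 0.0852
```

drive_tool --rot '[[0, 0, 0], [0, 0, 0], [0, 0, 0], [0, 0, 0], [0, 0, 0], [0, 0, 0], [0, 0, 0]]' --travel '[[-0.85, -0.45, 0], [-0.85, -0.45, 0], [-0.85, -0.45, 0], [-0.7, -0.35, 0.2], [-0.4, -0.2, 0.3], [0, 0, 0], [0, 0, 0]]' --grip '[1, 1, 1, 1, 1, 1, 1]'

```text
time_s: 1.73
tcp_pos: [0.4919, 0.3079, 0.2149]
eef_rot: [-0.045, -3.138, 0.002]
ft_force: [0.4, 0.5, -0.4]
width: 0.0851
```

Run:
```python
from h import *
st=arm.state();im=arm.grab_frame('wrist');cv2.imwrite('pics/w1.png',im)
np.save('w1.npy',np.r_[st['tcp_pos'],st['eef_rot']])
print(st['tcp_pos'],st['eef_rot'],st['time_s']);togo([.495,.307,.215],178.5,st)
for X in [(.495,.307,.108),(.495,.307,.068)]:print(proj(cam('wrist',st),X))
```

```text
[0.49185232 0.30790319 0.21488846] [-4.46825754e-02 -3.13817027e+00  1.79209267e-03] 1.7333
turn [-0.07 -0.18 -0.13] travel(after turn) [-0.106 -0.027 -0.004]
[318.02686435 198.82402885]
[318.11945047 188.46192939]
```

View pics/w1.png

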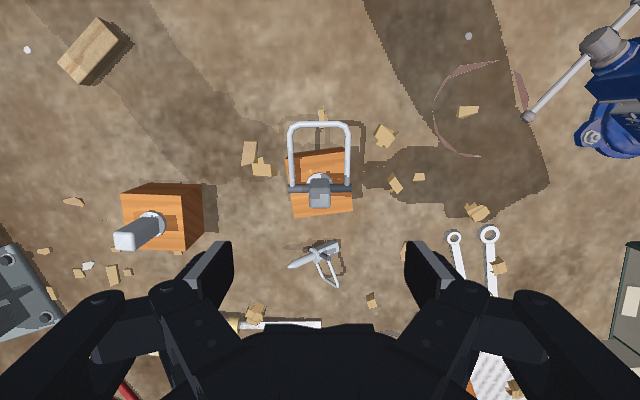

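The wrist view shows the hitch pin's head at about (319,199), with the loop reaching up to (319,125), towards the robot. The plain pin is at (125,240) and the small loop pin at (318,258).

Run:
```python
import cv2
s=cv2.imread('pics/w1.png')
cv2.imwrite('pics/c5.png',cv2.resize(s[110:225,270:370],None,fx=5,fy=5,interpolation=cv2.INTER_CUBIC))
```

```text
(no output)
```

View pics/c5.png

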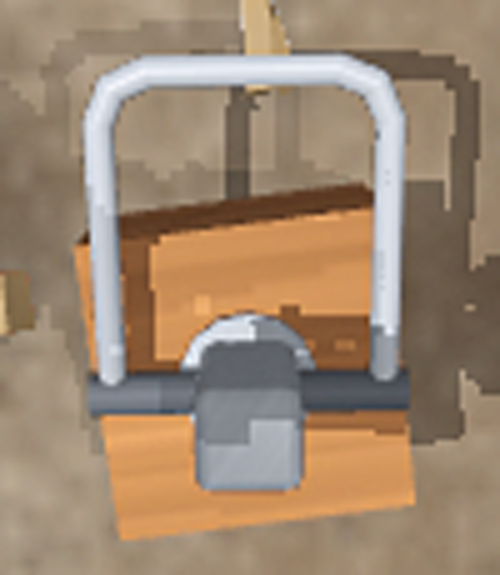

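Run:
```python
from h import *
v=np.load('w1.npy');st=dict(tcp_pos=v[:3],eef_rot=v[3:])
W=cam('wrist',st)
print(onz(W,320,200.8,.108))
A=onz(W,270+90/5,110+395/5,.068);B=onz(W,270+410/5,110+388/5,.068);print(A,B,(A+B)/2,np.degrees(np.arctan2(-(B-A)[0],(B-A)[1])))
A=onz(W,270+115/5,110+72/5,.0795);B=onz(W,270+375/5,110+68/5,.0795);print(A,B,(A+B)/2,np.degrees(np.arctan2(-(B-A)[0],(B-A)[1])))
togo([.4945,.307,.100],179.3)
```

```text
[0.49690615 0.30873352 0.108     ]
[0.49471084 0.27569905 0.068     ] [0.49505109 0.34216576 0.068     ] [0.49488097 0.3089324  0.068     ] -0.29329612661421334
[0.42964158 0.28522336 0.0795    ] [0.43026933 0.3341243  0.0795    ] [0.42995545 0.30967383 0.0795    ] -0.7354741733173485
turn [-0.04 -0.14 -0.86] travel(after turn) [-0.101 -0.048  3.851]
```

drive_tool --rot '[[0, 0, -1], [0, 0, 0], [0, 0, 0], [0, 0, 0], [0, 0, 0], [0, 0, 0], [0, 0, 0], [0, 0, 0], [0, 0, 0]]' --travel '[[-0.12, 0, 0.4], [0, 0.02, 0.8], [0, 0, 0.9], [0, 0, 0.9], [0, 0, 0.7], [0, 0, 0.4], [0, 0, 0.4], [0, 0, 0], [0, 0, 0]]' --grip '[1, 1, 1, 1, 1, 1, 1, 1, 1]'

```text
time_s: 2.53
tcp_pos: [0.4948, 0.3096, 0.0812]
eef_rot: [-0.013, -3.14, 0.001]
ft_force: [-0.2, -0.0, 0.6]
width: 0.0854
```

Run:
```python
from h import *
st=arm.state();im=arm.grab_frame('wrist');cv2.imwrite('pics/w2.png',im)
togo([.4955,.3085,.080],179.5,st)
for X in [(.4955,.3085,.108),(.4955,.3085,.068)]:print(proj(cam('wrist',st),X))
```

```text
turn [-0.03 -0.08  0.03] travel(after turn) [-0.024 -0.036  0.041]
[316.77981631 273.33447489]
[317.18630202 237.75066197]
```

View pics/w2.png

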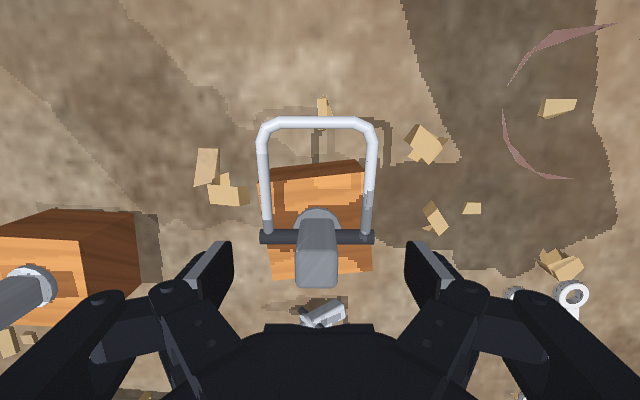

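The head is centred between the fingers at (317,275) and square to them, so I'm gripping.

drive_tool --rot '[[0, 0, 0], [0, 0, 0], [0, 0, 0], [0, 0, 0], [0, 0, 0], [0, 0, 0], [0, 0, 0], [0, 0, 0], [0, 0, 0], [0, 0, 0]]' --travel '[[0, -0.03, 0.04], [0, 0, 0], [0, 0, 0], [0, 0, 0], [0, 0, 0], [0, 0, 0], [0, 0, 0], [0, 0, 0], [0, 0, 0], [0, 0, 0]]' --grip '[0.6, 0.4, 0, 0, 0, 0, 0, 0, 0, 0]' --newtons 60

```text
time_s: 3.42
tcp_pos: [0.4966, 0.3084, 0.0806]
eef_rot: [0.016, 3.141, 0.001]
ft_force: [-1.0, 0.7, 4.1]
width: 0.019
```

Run:
```python
from h import *
st=arm.state();im=arm.grab_frame('wrist');cv2.imwrite('pics/w3.png',im)
print(st['tcp_pos'],st['width'],st['ft_force'])
```

```text
[0.49663252 0.30836793 0.08058466] 0.019000037208559917 [-1.03895966  0.67499292  4.09991082]
```

View pics/w3.png

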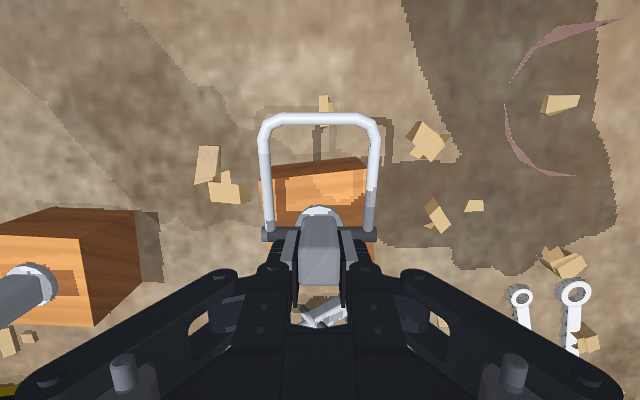

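drive_tool --rot '[[0, 0, 0], [0, 0, 0], [0, 0, 0], [0, 0, 0], [0, 0, 0], [0, 0, 0], [0, 0, 0], [0, 0, 0], [0, 0, 0]]' --travel '[[0, 0, -0.1], [0, 0, -0.3], [0, 0, -0.7], [0, 0, -0.9], [0, 0, -0.9], [0, 0, -0.9], [0, 0, -0.9], [0, 0, -0.8], [0, 0, 0]]' --grip '[0, 0, 0, 0, 0, 0, 0, 0, 0]'

```text
time_s: 4.22
tcp_pos: [0.4983, 0.3092, 0.2505]
eef_rot: [0.016, 3.135, 0.007]
ft_force: [0.4, 1.3, -1.7]
width: 0.0189
```

Run:
```python
from h import *
st=arm.state();im=arm.grab_frame('wrist');cv2.imwrite('pics/w4.png',im)
print(st['tcp_pos'],st['width'],st['ft_force'])
cv2.imwrite('pics/s4.png',arm.grab_frame('scene')[100:260,150:350].repeat(3,0).repeat(3,1))
togo([.5518,-.17,.245],197,st)
```

```text
[0.49826619 0.30924223 0.25045137] 0.018853826878231242 [ 0.43204836  1.3153881  -1.68887888]
turn [  0.18   0.43 -17.58] travel(after turn) [  2.964 -15.798   0.182]
```

View pics/w4.png

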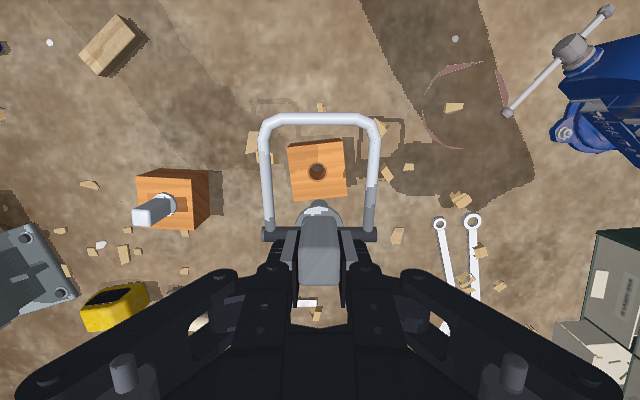

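View pics/s4.png

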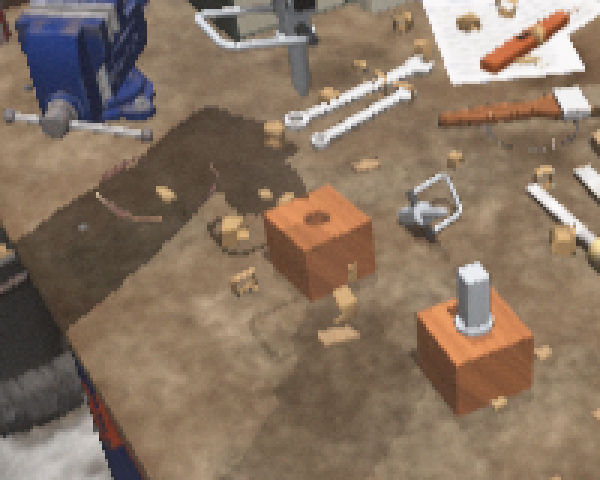

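The pin is out and hangs upright, and the empty block is still at (317,172). Now I'm carrying it over to the drawbar.

drive_tool --rot '[[0, 0, -6], [0, 0, -6], [0, 0, -5.6], [0, 0, 0], [0, 0, 0], [0, 0, 0], [0, 0, 0], [0, 0, 0], [0, 0, 0], [0, 0, 0], [0, 0, 0], [0, 0, 0]]' --travel '[[0, 0, 0], [0, 0, 0], [0, 0, 0], [0.06, -0.3, 0], [0.12, -0.6, 0], [0.17, -0.9, 0], [0.17, -0.9, 0], [0.17, -0.9, 0], [0.17, -0.9, 0], [0.17, -0.9, 0], [0.17, -0.9, 0], [0.17, -0.9, 0]]' --grip '[0, 0, 0, 0, 0, 0, 0, 0, 0, 0, 0, 0]'

```text
time_s: 5.32
tcp_pos: [0.5188, 0.0873, 0.2434]
eef_rot: [0.46, -3.104, 0.001]
ft_force: [-0.6, 0.4, -2.1]
width: 0.0189
```

drive_tool --rot '[[0, 0, 0], [0, 0, 0], [0, 0, 0], [0, 0, 0], [0, 0, 0], [0, 0, 0], [0, 0, 0], [0, 0, 0], [0, 0, 0], [0, 0, 0], [0, 0, 0], [0, 0, 0]]' --travel '[[0.17, -0.9, 0], [0.17, -0.9, 0], [0.17, -0.9, 0], [0.17, -0.9, 0], [0.17, -0.9, 0], [0.17, -0.9, 0], [0.17, -0.9, 0], [0.17, -0.9, 0], [0.11, -0.6, 0.1], [0.06, -0.3, 0], [0, 0, 0], [0, 0, 0]]' --grip '[0, 0, 0, 0, 0, 0, 0, 0, 0, 0, 0, 0]'

```text
time_s: 6.32
tcp_pos: [0.5465, -0.156, 0.2411]
eef_rot: [0.462, -3.105, -0.003]
ft_force: [-0.2, 0.2, -2.4]
width: 0.019
```

Run:
```python
from h import *
st=arm.state();im=arm.grab_frame('wrist');cv2.imwrite('pics/w5.png',im)
np.save('w5.npy',np.r_[st['tcp_pos'],st['eef_rot']])
print(st['tcp_pos'],st['width'],st['ft_force'],st['qvel'])
togo([.5518,-.17,.245],197,st)
print(proj(cam('wrist',st),[.5518,-.17,.1]))
cv2.imwrite('pics/c6.png',cv2.resize(im[70:270,220:420],None,fx=3,fy=3,interpolation=cv2.INTER_CUBIC))
```

```text
[ 0.54648198 -0.15598592  0.24114817] 0.018974275350188113 [-0.1502655   0.16795166 -2.38222461] [ 0.02547952 -0.01049335  0.00199978  0.0034379   0.00239727 -0.0033246 ]
turn [ 0.12 -0.1  -0.08] travel(after turn) [-0.033 -0.499 -0.128]
[303.71197386 187.59663957]
```

View pics/c6.png

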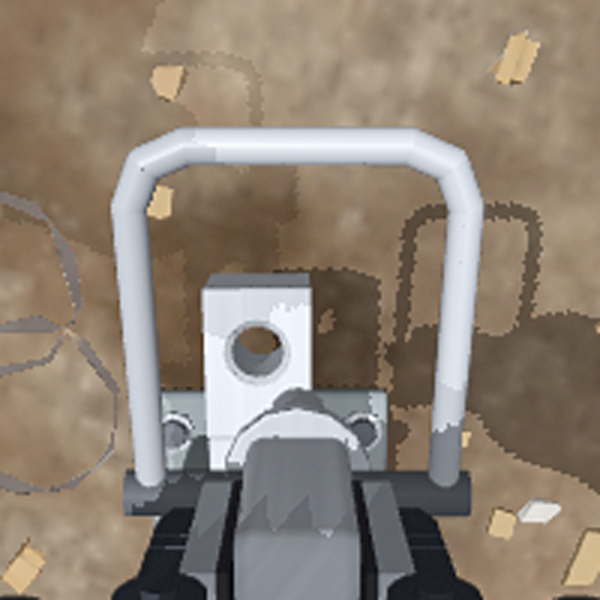

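Run:
```python
from h import *
v=np.load('w5.npy');st=dict(tcp_pos=v[:3],eef_rot=v[3:])
W=cam('wrist',st)
H=onz(W,220+257/3,70+351/3,.1);print('hole',H)
dz=.0806-.056
A=onz(W,220+123/3,70+492/3,st['tcp_pos'][2]-dz+.012);B=onz(W,220+470/3,70+492/3,st['tcp_pos'][2]-dz+.012)
Rm=R.from_rotvec(st['eef_rot']).as_matrix()
print('axle tool',Rm.T@(A-st['tcp_pos']),Rm.T@(B-st['tcp_pos']),np.linalg.norm(A-B))
print('axis mid',(A+B)/2)
print('hole tool', Rm.T@(H-st['tcp_pos']))
for q in [(203,290),(311,290),(206,460)]:print(onz(W,220+q[0]/3,70+q[1]/3,.1))
print('tilt',Rm[:,2])
```

```text
hole [ 0.55062313 -0.16827321  0.1       ]
axle tool [ 0.0019936  -0.03369901  0.01253455] [0.00196509 0.03358144 0.01267205] 0.0672805990634952
axis mid [ 0.54457739 -0.15659982  0.22854817]
hole tool [-0.00062626 -0.01324916  0.14112051]
[ 0.53585622 -0.19128212  0.1       ]
[ 0.52539912 -0.15693978  0.1       ]
[ 0.5935268  -0.17437333  0.1       ]
tilt [-0.00222477  0.00146014 -0.99999646]
```

drive_tool --rot '[[0, 0, 0], [0, 0, 0], [0, 0, 0], [0, 0, 0], [0, 0, 0], [0, 0, 0]]' --travel '[[-0.09, -0.46, 0], [0, 0, 0.5], [0, 0, 0.7], [0, 0, 0.5], [0, 0, 0.2], [0, 0, 0]]' --grip '[0, 0, 0, 0, 0, 0]'

```text
time_s: 6.87
tcp_pos: [0.5527, -0.1669, 0.1835]
eef_rot: [0.467, -3.103, -0.003]
ft_force: [0.4, -0.8, -2.8]
width: 0.0186
```

Run:
```python
from h import *
st=arm.state();im=arm.grab_frame('wrist');s=arm.grab_frame('scene')
np.save('w6.npy',np.r_[st['tcp_pos'],st['eef_rot']])
print(st['tcp_pos'],st['width'],st['ft_force'])
togo([.5515,-.169,.18],197,st)
cv2.imwrite('pics/c7.png',cv2.resize(im[70:270,220:420],None,fx=3,fy=3,interpolation=cv2.INTER_CUBIC))
cv2.imwrite('pics/c8.png',cv2.resize(s[200:310,350:470],None,fx=5,fy=5,interpolation=cv2.INTER_CUBIC))
t=arm.grab_frame('top');cv2.imwrite('pics/c9.png',cv2.resize(t[150:250,410:510],None,fx=5,fy=5,interpolation=cv2.INTER_CUBIC))
```

```text
[ 0.55268134 -0.16694774  0.18348512] 0.01863486088577941 [ 0.43181956 -0.77628589 -2.84362452]
turn [ 0.14 -0.18  0.11] travel(after turn) [ 0.058 -0.054  0.116]
```

View pics/c7.png

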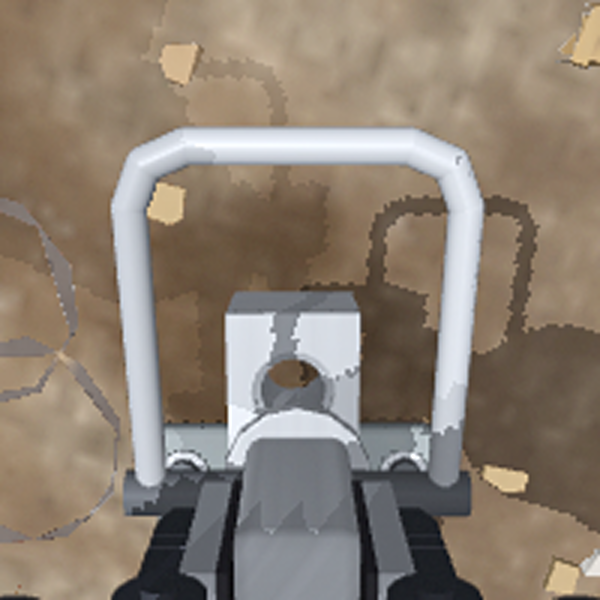

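View pics/c8.png

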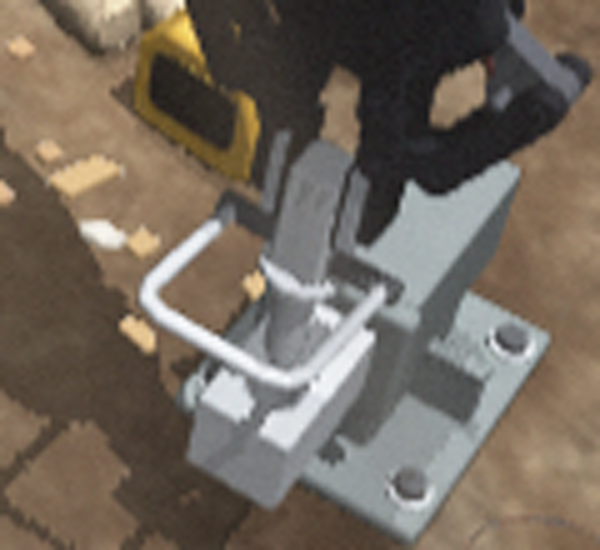

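Run:
```python
from h import *
v=np.load('w6.npy');st=dict(tcp_pos=v[:3],eef_rot=v[3:])
W=cam('wrist',st);Rm=R.from_rotvec(st['eef_rot']).as_matrix()
# top rim (chamfer outer r=11.5mm): end-most point
for n,q in dict(rim=(293,353),ctr=(293,390),L=(252,388),Rr=(335,388),e1=(225,314),e2=(360,312)).items():
    H=onz(W,220+q[0]/3,70+q[1]/3,.1);print(n,H,Rm.T@(H-st['tcp_pos']))
```

```text
rim [ 0.54061651 -0.17140338  0.1       ] [ 0.01258023 -0.00091767  0.0835229 ]
ctr [ 0.55054715 -0.16834729  0.1       ] [ 0.00219003 -0.00091863  0.08349035]
L [ 0.55329692 -0.17921662  0.1       ] [ 0.00276001 -0.01211586  0.08346412]
Rr [ 0.54663055 -0.15754749  0.1       ] [0.00275569 0.01055545 0.08352084]
e1 [ 0.53573514 -0.19189038  0.1       ] [ 0.02327329 -0.01906164  0.08351098]
e2 [ 0.52461576 -0.15762399  0.1       ] [0.02381841 0.01695947 0.08360284]
```

View pics/c9.png

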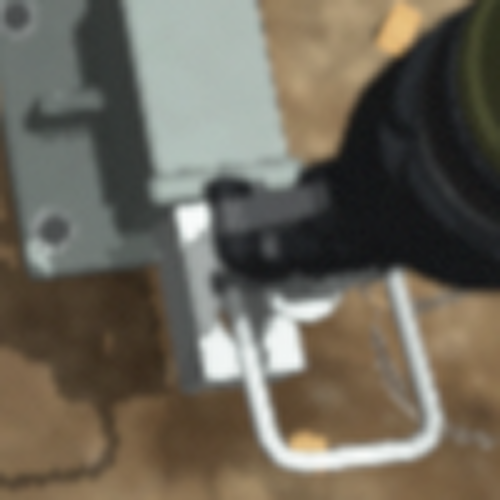

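drive_tool --rot '[[0, 0, 0], [0, 0, 0], [0, 0, 0], [0, 0, 0], [0, 0, 0], [0, 0, 0], [0, 0, 0]]' --travel '[[-0.01, -0.03, 0.1], [0, 0, 0.15], [0, 0, 0.15], [0, 0, 0.2], [0, 0, 0.2], [0, 0, 0.2], [0, 0, 0]]' --grip '[0, 0, 0, 0, 0, 0, 0]'

```text
time_s: 7.6
tcp_pos: [0.5535, -0.1691, 0.1532]
eef_rot: [0.465, -3.104, -0.002]
ft_force: [-0.5, -0.6, -3.6]
width: 0.0188
```

drive_tool --rot '[[0, 0, 0], [0, 0, 0], [0, 0, 0], [0, 0, 0], [0, 0, 0], [0, 0, 0]]' --travel '[[0, 0, 0.2], [0, 0, 0.2], [0, 0, 0.2], [0, 0, 0.2], [0, 0, 0.1], [0, 0, 0]]' --grip '[0, 0, 0, 0, 0, 0]'

```text
time_s: 8.1
tcp_pos: [0.5542, -0.1694, 0.127]
eef_rot: [0.465, -3.106, -0.001]
ft_force: [-1.0, 0.4, -3.2]
width: 0.0189
```

drive_tool --rot '[[0, 0, 0], [0, 0, 0], [0, 0, 0], [0, 0, 0]]' --travel '[[0, 0, 0.05], [0, 0, 0.05], [0, 0, 0.02], [0, 0, 0]]' --grip '[0, 0, 0, 0]'

```text
time_s: 8.43
tcp_pos: [0.5546, -0.1693, 0.1246]
eef_rot: [-0.465, 3.107, 0.0]
ft_force: [-1.3, 1.0, -1.8]
width: 0.0189
```

Run:
```python
from h import *
st=arm.state();print(st['tcp_pos'],st['ft_force'])
im=arm.grab_frame('wrist');s=arm.grab_frame('scene')
cv2.imwrite('pics/c10.png',cv2.resize(im[70:270,220:420],None,fx=3,fy=3,interpolation=cv2.INTER_CUBIC))
cv2.imwrite('pics/c11.png',cv2.resize(s[200:310,350:470],None,fx=5,fy=5,interpolation=cv2.INTER_CUBIC))
```

```text
[ 0.55457528 -0.16929468  0.12461922] [-1.31170241  0.97253131 -1.83300066]
```

View pics/c10.png

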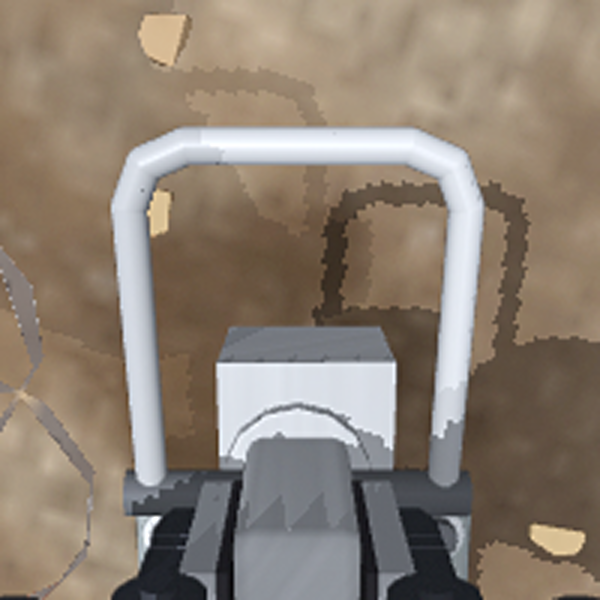

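View pics/c11.png

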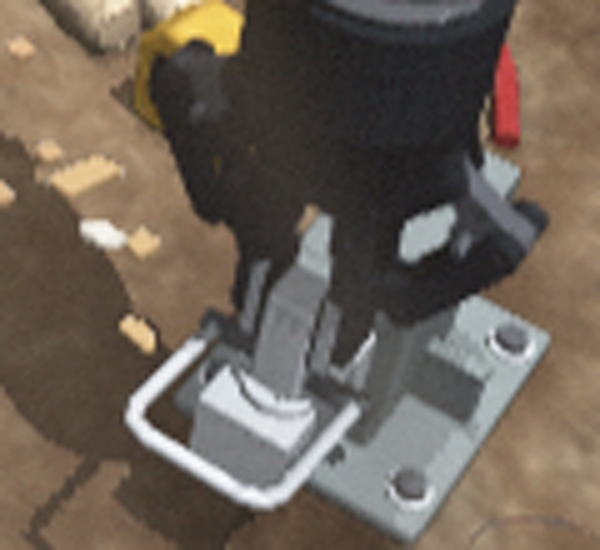

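drive_tool --rot '[[0, 0, 0], [0, 0, 0], [0, 0, 0]]' --travel '[[0.03, 0, 0.04], [0.02, 0, 0.03], [0, 0, 0]]' --grip '[0, 0, 0]'

```text
time_s: 8.78
tcp_pos: [0.5545, -0.1694, 0.1246]
eef_rot: [-0.465, 3.103, 0.001]
ft_force: [-1.2, 3.5, 8.1]
width: 0.0189
```

drive_tool --rot '[[0, 0, 0], [0, 0, 0], [0, 0, 0], [0, 0, 0], [0, 0, 0], [0, 0, 0], [0, 0, 0], [0, 0, 0], [0, 0, 0], [0, 0, 0], [0, 0, 0]]' --travel '[[0, 0, -0.04], [0, 0, 0], [0, 0, 0], [0, 0, 0], [0, 0, -0.1], [0, 0, -0.3], [0, 0, -0.5], [0, 0, -0.6], [0, 0, -0.5], [0, 0, 0], [0, 0, 0]]' --grip '[0.5, 0.5, 0.5, 0.5, 0.5, 0.5, 0.5, 0.5, 0.2, 0, 0]'

```text
time_s: 9.7
tcp_pos: [0.5542, -0.1702, 0.1848]
eef_rot: [-0.465, 3.104, -0.002]
ft_force: [0.2, -0.2, -0.6]
width: 0.0075
```

Run:
```python
from h import *
st=arm.state();print(st['tcp_pos'],st['ft_force'],st['width'])
im=arm.grab_frame('wrist');s=arm.grab_frame('scene')
np.save('w12.npy',np.r_[st['tcp_pos'],st['eef_rot']])
cv2.imwrite('pics/c12.png',cv2.resize(im[70:270,220:420],None,fx=3,fy=3,interpolation=cv2.INTER_CUBIC))
cv2.imwrite('pics/c13.png',cv2.resize(s[200:310,350:470],None,fx=5,fy=5,interpolation=cv2.INTER_CUBIC))
```

```text
[ 0.55416696 -0.17020833  0.18479552] [ 0.21155517 -0.17417561 -0.58347093] 0.007508166425776388
```

View pics/c12.png

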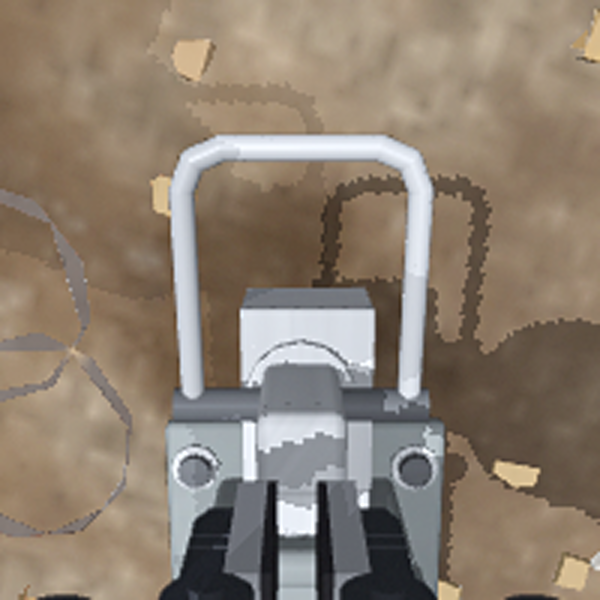

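View pics/c13.png

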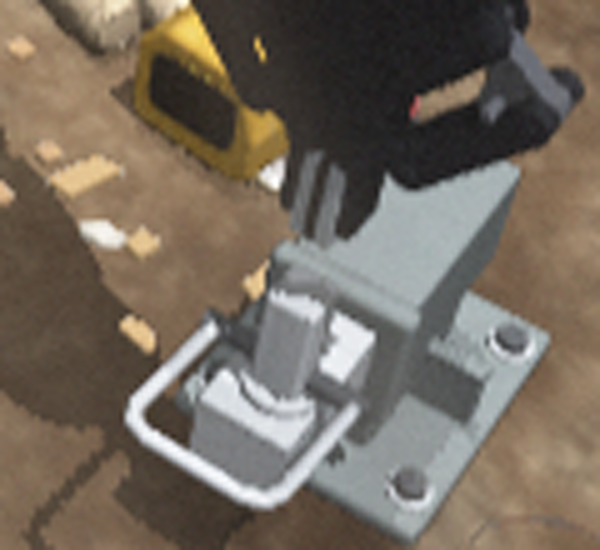

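The pin stands seated, with its flange on the bar and the loop open past the free end. Its crossbar is at wrist pixel (321,119).

Run:
```python
from h import *
v=np.load('w12.npy');st=dict(tcp_pos=v[:3],eef_rot=v[3:])
W=cam('wrist',st);Rm=R.from_rotvec(st['eef_rot']).as_matrix()
for n,q,z in [('cb',(303,147),.1235),('axL',(172,405),.112),('axR',(430,405),.112),('head',(303,455),.152)]:
    H=onz(W,220+q[0]/3,70+q[1]/3,z);print(n,H,(Rm.T@(H-st['tcp_pos']))/.03)
```

```text
cb [ 0.49044608 -0.18833776  0.1235    ] [2.21268185 0.04744314 2.03791231]
axL [ 0.56280178 -0.20174104  0.112     ] [ 0.03823371 -1.08526289  2.42824319]
axR [ 0.54297248 -0.13721763  0.112     ] [0.04052809 1.1647874  2.42449431]
head [ 0.55183374 -0.16955562  0.152     ] [0.07056524 0.04539284 1.09294721]
```

drive_tool --rot '[[0, 0, 0], [0, 0, 0], [0, 0, 0], [0, 0, 0], [0, 0, 0], [0, 0, 0], [0, 0, 0], [0, 0, 0]]' --travel '[[0.4, 0.04, 0], [0.7, 0, 0], [0.7, 0, 0], [0.3, 0, 0.3], [0, 0, 0.6], [0, 0, 0.5], [0, 0, 0.2], [0, 0, 0]]' --grip '[0, 0, 0, 0, 0, 0, 0, 0]'

```text
time_s: 10.47
tcp_pos: [0.4906, -0.1864, 0.1332]
eef_rot: [0.464, -3.102, -0.004]
ft_force: [-0.2, 0.6, -0.3]
width: 0.0002
```

Run:
```python
from h import *
st=arm.state();print(st['tcp_pos'],st['ft_force'],st['width'])
im=arm.grab_frame('wrist');s=arm.grab_frame('scene')
cv2.imwrite('pics/c14.png',cv2.resize(im[150:400,200:440],None,fx=2.4,fy=2.4,interpolation=cv2.INTER_CUBIC))
cv2.imwrite('pics/c15.png',cv2.resize(s[200:310,350:470],None,fx=5,fy=5,interpolation=cv2.INTER_CUBIC))
```

```text
[ 0.49055766 -0.18644301  0.13319876] [-0.19575745  0.59186458 -0.30950617] 0.00020762097094677534
```

View pics/c14.png

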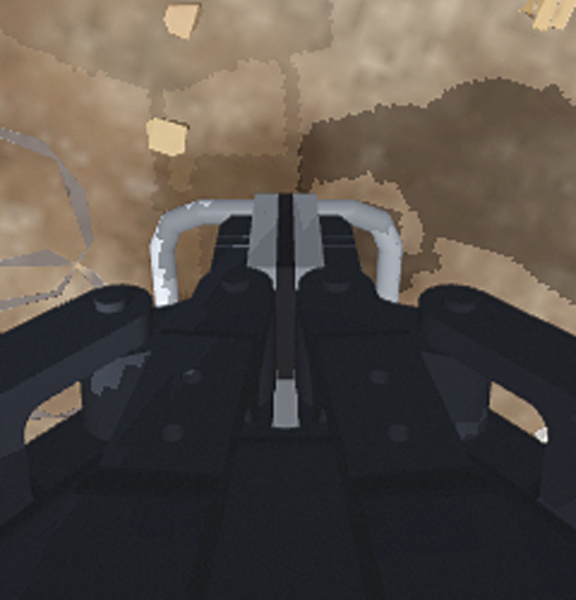

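View pics/c15.png

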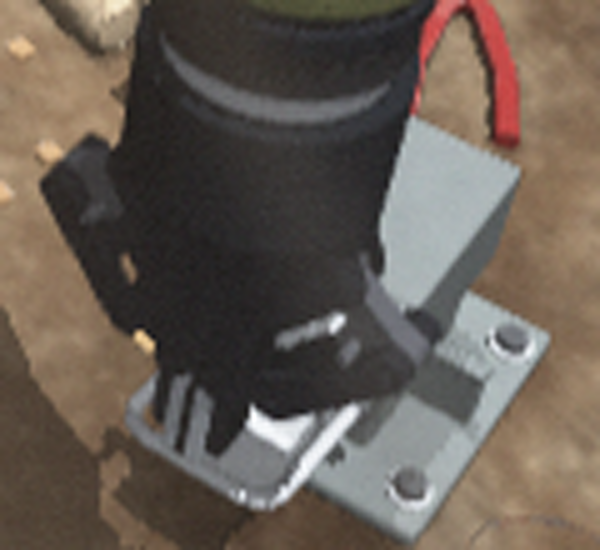

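drive_tool --rot '[[0, 0, 0], [0, 0, 0], [0, 0, 0], [0, 0, 0], [0, 0, 0], [0, 0, 0], [0, 0, 0], [0, 0, 0]]' --travel '[[-0.1, 0, 0.1], [0, 0, 0.12], [0, 0, 0.12], [0, 0, 0.12], [0, 0, 0.12], [0, 0, 0.12], [0, 0, 0.1], [0, 0, 0]]' --grip '[0, 0, 0, 0, 0, 0, 0, 0]'

```text
time_s: 11.23
tcp_pos: [0.4951, -0.1861, 0.1109]
eef_rot: [0.465, -3.106, -0.001]
ft_force: [-0.2, -1.4, 0.2]
width: 0.0001
```

Run:
```python
from h import *
st=arm.state();print(st['tcp_pos'],st['ft_force'],st['width'])
im=arm.grab_frame('wrist');s=arm.grab_frame('scene')
cv2.imwrite('pics/c16.png',cv2.resize(im[150:400,200:440],None,fx=2.4,fy=2.4,interpolation=cv2.INTER_CUBIC))
cv2.imwrite('pics/c17.png',cv2.resize(s[200:310,350:470],None,fx=5,fy=5,interpolation=cv2.INTER_CUBIC))
```

```text
[ 0.49514517 -0.18611525  0.11088437] [-0.17097178 -1.39025926  0.23707609] 9.517239663202389e-05
```

View pics/c16.png

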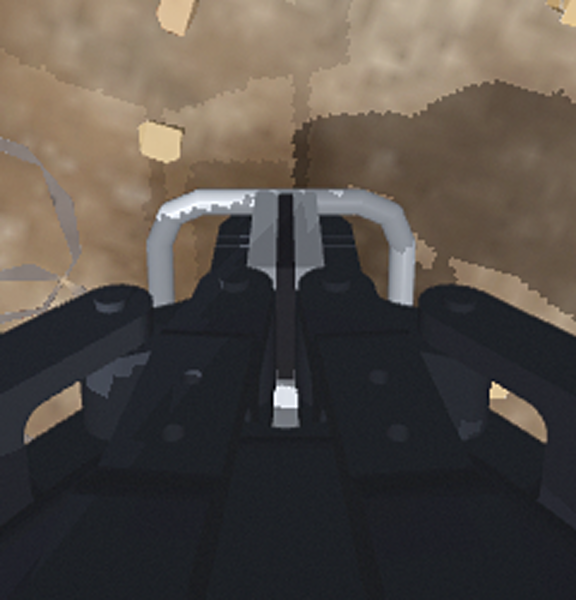

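View pics/c17.png

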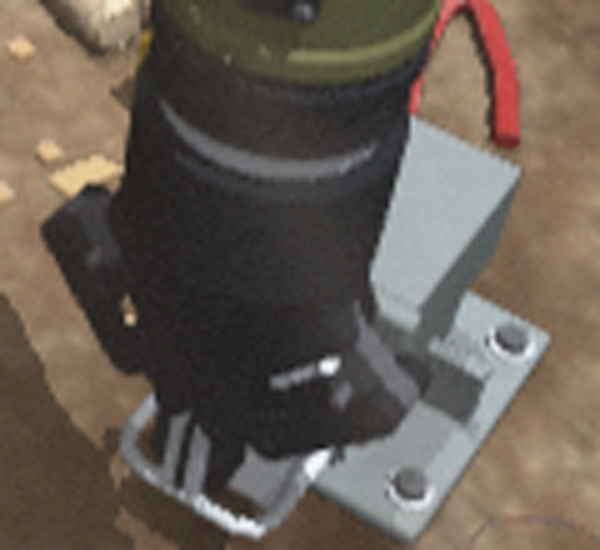

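The loop is going down with the fingertips: its crossbar in the scene crop moved from (190,465) to (190,495). I'm continuing past the snap point.

drive_tool --rot '[[0, 0, 0], [0, 0, 0], [0, 0, 0], [0, 0, 0], [0, 0, 0], [0, 0, 0], [0, 0, 0], [0, 0, 0]]' --travel '[[0.05, 0, 0.12], [0, 0, 0.12], [0, 0, 0.12], [0, 0, 0.12], [0, 0, 0.12], [0, 0, 0.12], [0, 0, 0.1], [0, 0, 0]]' --grip '[0, 0, 0, 0, 0, 0, 0, 0]'

```text
time_s: 12.0
tcp_pos: [0.4934, -0.1865, 0.0861]
eef_rot: [0.465, -3.106, -0.001]
ft_force: [-1.0, -0.2, -0.3]
width: -0.0
```

Run:
```python
from h import *
st=arm.state();print(st['tcp_pos'],st['ft_force'],st['width'])
im=arm.grab_frame('wrist');s=arm.grab_frame('scene')
cv2.imwrite('pics/c18.png',cv2.resize(im[150:400,200:440],None,fx=2.4,fy=2.4,interpolation=cv2.INTER_CUBIC))
cv2.imwrite('pics/c19.png',cv2.resize(s[200:310,350:470],None,fx=5,fy=5,interpolation=cv2.INTER_CUBIC))
```

```text
[ 0.49341445 -0.18648731  0.08611273] [-0.95008116 -0.20173112 -0.33878695] -4.4656059144933025e-05
```

View pics/c18.png

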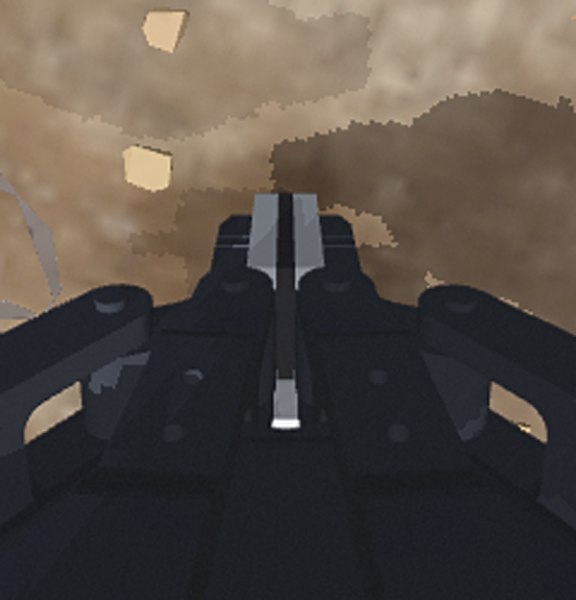

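View pics/c19.png

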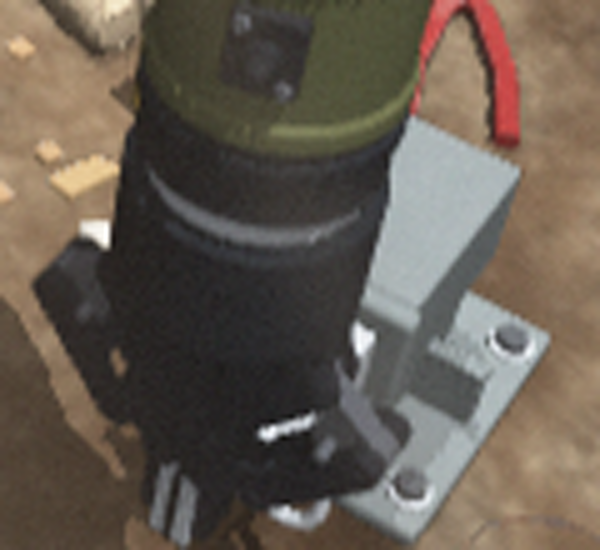

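The loop has snapped out of the wrist view, so I'm backing away and checking.

drive_tool --rot '[[0, 0, 0], [0, 0, 0], [0, 0, 0], [0, 0, 0], [0, 0, 0], [0, 0, 0], [0, 0, 0], [0, 0, 0], [0, 0, 0], [0, 0, 0], [0, 0, 0]]' --travel '[[0.1, 0, -0.2], [0.3, 0, -0.5], [0.4, 0, -0.8], [0.5, 0, -0.8], [0.5, 0, -0.8], [0.5, 0, -0.8], [0.5, 0, -0.6], [0.5, 0, -0.3], [0.3, 0, 0], [0, 0, 0], [0, 0, 0]]' --grip '[0, 0, 0, 0, 0, 0, 0, 0, 0, 0, 0]'

```text
time_s: 13.02
tcp_pos: [0.3901, -0.2182, 0.2301]
eef_rot: [0.464, -3.107, -0.002]
ft_force: [0.3, 0.6, -0.7]
width: -0.0001
```

Run:
```python
from h import *
st=arm.state();print(st['time_s'],st['tcp_pos'],st['ft_force'])
im=arm.grab_frame('wrist');s=arm.grab_frame('scene');t=arm.grab_frame('top')
cv2.imwrite('pics/w20.png',im);cv2.imwrite('pics/t20.png',t);cv2.imwrite('pics/s20.png',s)
cv2.imwrite('pics/c20.png',cv2.resize(s[200:320,350:470],None,fx=5,fy=5,interpolation=cv2.INTER_CUBIC))
cv2.imwrite('pics/c21.png',cv2.resize(im[150:350,220:420],None,fx=3,fy=3,interpolation=cv2.INTER_CUBIC))
```

```text
13.0167 [ 0.39005607 -0.21819345  0.23014083] [ 0.29082803  0.55057969 -0.70814074]
```

View pics/c20.png

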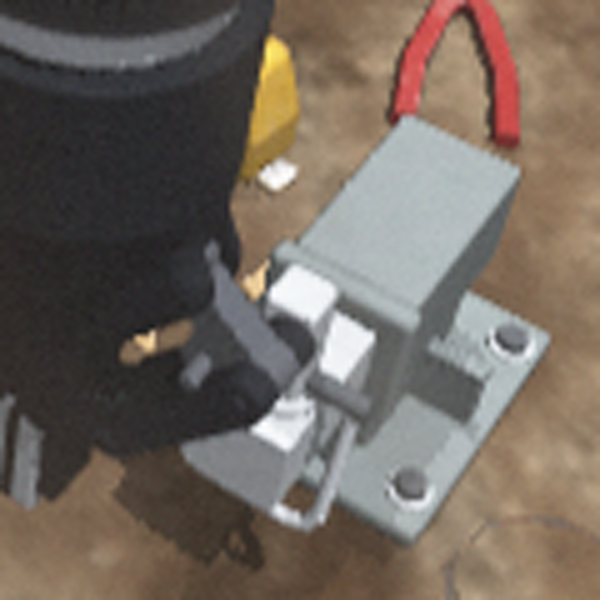

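View pics/w20.png

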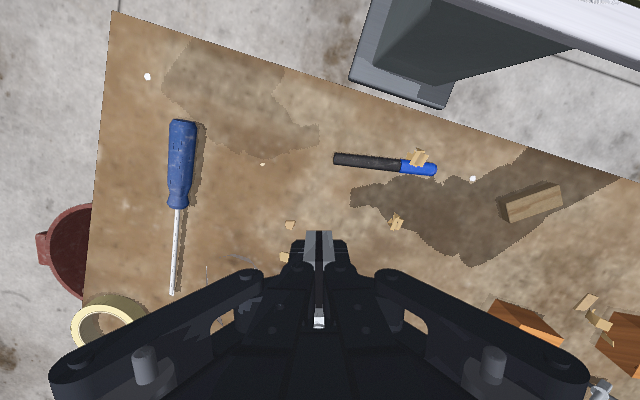

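View pics/s20.png

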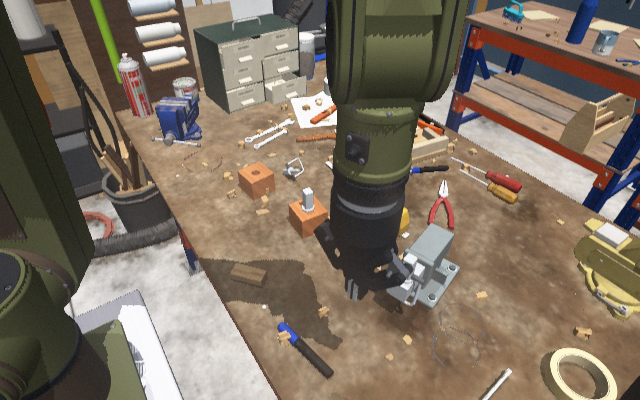

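drive_tool --rot '[[0, 0, 0], [0, 0, 0], [0, 0, 0], [0, 0, 0], [0, 0, 0], [0, 0, 0], [0, 0, 0], [0, 0, 0], [0, 0, 0]]' --travel '[[0, 0.3, -0.2], [0, 0.7, -0.3], [0, 0.8, -0.3], [0, 0.8, 0], [0, 0.8, 0], [0, 0.8, 0], [0, 0.8, 0], [0, 0.4, 0], [0, 0, 0]]' --grip '[0, 0, 0, 0, 0, 0, 0, 0, 0]'

```text
time_s: 13.92
tcp_pos: [0.342, -0.0611, 0.255]
eef_rot: [0.471, -3.105, -0.002]
ft_force: [0.3, -0.7, -0.3]
width: -0.0002
```

Run:
```python
from h import *
s=arm.grab_frame('scene');t=arm.grab_frame('top')
S=cam('scene')
c=cv2.resize(s[200:310,350:470],None,fx=5,fy=5,interpolation=cv2.INTER_CUBIC)
a=np.radians(17);ux=np.array([np.cos(a),np.sin(a),0]);uy=np.array([-np.sin(a),np.cos(a),0]);H=np.array([.5515,-.169,.1])
for y in(-28,28,-10,10):
    for z,x in[(-53,-10)]:
        print(y,(proj(S,H+ux*x/1e3+uy*y/1e3+[0,0,z/1e3])-[350,200])*5)
print('head',(proj(S,H+[0,0,.052])-[350,200])*5,'axle',[(proj(S,H+uy*k+[0,0,.012])-[350,200])*5 for k in(-.033,.033)])
cv2.imwrite('pics/c22.png',c)
cv2.imwrite('pics/c23.png',cv2.resize(t[120:240,395:495],None,fx=5,fy=5,interpolation=cv2.INTER_CUBIC))
```

```text
-28 [303.30255301 532.69805297]
28 [171.8917529  452.14897374]
-10 [260.04667743 506.18409106]
10 [213.12696746 477.42435873]
head [295.1425371  289.01949345] axle [array([361.22731541, 412.20931495]), array([196.23724945, 317.75954391])]
```

View pics/c22.png

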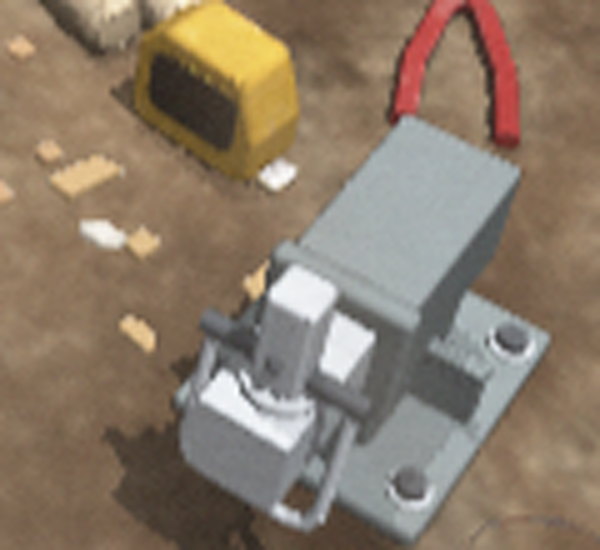

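View pics/c23.png

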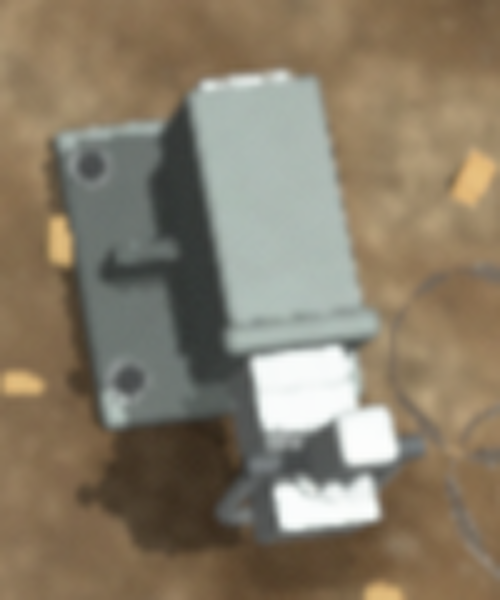

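Run:
```python
from h import *
print(arm.finish_job())
```

```text
the job is handed in; nothing more can be done
None
```

The drawbar is locked. The larger hitch pin is seated in the cross hole, and its loop is snapped shut under the bar's free end. I handed the job in at about 14 s, with the gripper clear of everything.

- **Pin seated:** the downward travel stopped at the expected height (TCP 0.1246 m) with about 8 N of upward force. The last pictures show the flange resting on the bar and the pin upright.
- **Loop shut:** I pushed the crossbar down with the closed fingertips until it snapped. The last scene view shows a leg on each side of the bar and the crossbar passing under it. Its near corner is within about 13 pixels of the predicted shut position in the 5x enlarged crop (2–3 camera pixels).
- **Others:** the plain pin was still standing in its block in the last full scene view.
- **Disagreements:** the fixed and wrist cameras placed the hole 1–2 mm apart, and the TCP drifted about 2 mm sideways during the insertion. Neither caused a noticeable side force. No check failed.

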